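# Park the lock knob and slide the spice tray out

## Task

The tray of the little spice rack is locked shut by a spring plunger. Pull its knob up, twist it counter-clockwise (seen from above) and let it drop into its rest notch so that it stays retracted by itself, let go, then slide the tray all the way out by its wooden tab. Keep the jars in the tray standing, let go of everything, and leave the third jar, the pliers, the blender container, the mug and the pepper mill where they are.

Things in the scene. Friction and masses are not known exactly. Their poses are not given: they have to be found in the camera images.
- rack: spice rack fixed to the counter, wooden base 240 mm deep, 140 wide; at the back a clear roof (top 113 mm up, x -8 to +142, y -71 to +71 mm) on four steel posts. Origin on the counter, 100 mm behind the base's front edge, on the tray's centre line; x to its back, y to its left, z up. Lock axis at x -65, y +95 mm; its dark steel bracket is 42 mm high, out to y 127 mm, its post outermost
- knob_grip (a point): centre of the plain metal lock knob at the rack's left front, an upright bar 40 mm long (its x axis), 14 thick (its y axis), 26 high, on a steel stem over a round slotted collar (radius 16 mm, top 58 mm above the counter). Locked: bar along the rack's x axis, this point 79 mm and the bar's underside 66 mm above the counter. Rises and turns with the knob
- plunger (a joint): lift of the lock knob in m: 0 locked, limit 0.017. A spring pulls it down, 5 N at 0 to 9 N at the top. A cross pin under the knob stops it turning until lifted; it passes over the collar's land above a lift of 0.011 (0.0135 is safely clear) and sinks to about 0.0085 in the rest notch, which holds it with the lock pin out of the tray
- knob (a joint): turn of the lock knob in rad, positive counter-clockwise seen from above: about 0 locked, rest notch centred at 1.22 (good from about 1.1 to 1.34), end of travel 1.5. Turns with little friction once lifted
- tray (a joint): how far the aluminium tray is slid out in m: 0 shut, 0.100 at its stop. It slides along the rack's -x with about 2 N of friction and stays where it is left; blocked by the plunger's pin until that is retracted (it has about 1 mm of play)
- tab_grip (a point): grip point on the upright wooden pull tab at the tray's front, 17 mm below the tab's top: the tab is 12 mm thick (its x axis, the sliding direction), 50 mm wide (its y axis), top 72 mm above the counter, tray rim 33 mm above the counter. This point is 55 mm above the counter; shut it is at x = -121, y = 0 mm in the rack's frame
- jar_a_center (a point): centre of a glass spice jar with steel screw-top lid, 42 mm across, 74 mm high, standing in the tray under the clear roof (tray floor 15 mm above the counter)
- jar_b_center (a point): centre of a second such jar in the tray
- jar_c_center (a point): centre of a third such jar, standing on the counter to the left of the rack, not part of the job
- pliers_center (a point): middle of steel pliers about 145 mm long, lying on the counter to the right of the rack, not part of the job
- blender_center (a point): centre of a clear blender container, 220 mm high, up to 116 mm across, with a black handle, on the counter, not part of the job
- mug_center (a point): centre of a white mug 90 mm high, 80 mm across, on the counter, not part of the job
- mill_center (a point): centre of a dark wooden pepper mill 168 mm high, 54 mm across, on the counter, not part of the job

How it is judged:
By the outcome, as a careful person would: the job done as asked, in the order asked, and still so for the second after the job is handed in, with the robot touching nothing.
It also fails if it takes over 45 s, if anything falls off the work surface, if the arm or the gripper's body presses on something with over 40 N, if the wrist force passes 120 N, or if a joint passes its speed limit or range.

## Robot

A 7-joint arm with a two-finger parallel gripper is mounted at the origin on the work surface. World frame = base frame: x ahead of the robot, y to its left, z up, the work surface at z = 0. Lengths are in mm, angles in rad, forces in N, time in s.
With the tool pointing down it reaches from about 400 to 875 mm from the base axis. Payload 4.4 kg.
Tool frame: the origin (TCP) lies at the centre of the arm's flange, where the gripper is bolted on; the fingertips stand 173 mm ahead of it and the grasp point (between the pads) lies 155 mm ahead of it; z points along the fingers, y is the direction in which the jaws open and shut (so a half turn about z gives the same grasp; the last joint's range is limited). The gripper opens to 85 mm and grips with 20 to 120 N. Pads are 22 mm wide; open, the fingers measure 114 mm over their backs; the gripper's body (76 mm by 85 mm) begins 54 mm behind the grasp point. The pads swing forward as they close: fully open they stand 13 mm farther back than shut.
Start: joints at [1.272, 0.628, 0.038, 1.517, -0.027, 0.996, -0.02], TCP at [149.978, -632.473, 404.713] pointing down, gripper open.
Joint ranges: [-3.06, 3.06], [-0.37, 2.12], [-1.25, 1.32], [0.18, 2.47], [-1.1, 4.24], [0.23, 1.98], [-2.94, 2.94]. Speed limits (rad/s): [2.57, 2.57, 3.14, 3.14, 3.14, 3.14, 3.14].

## Interface

Orientations are given as [roll, pitch, yaw] about the fixed x, y, z axes, in that order (R = Rz(yaw) Ry(pitch) Rx(roll)).
In Python, from cell import * gives the robot as it stands. The module is installed in compiled form; this text tells all that it offers.
- The arm moves only by the shell command python3 -m jog 'ROWS'. ROWS is JSON, one flat list of numbers, 5 for each row, row after row: the shift along the tool's x, y, z in mm, then the turn about the tool's z in degrees, then the finger opening in mm, from 0 to 85.4. A call has 1 to 20 rows; each row is the pose to reach, as a shift and turn from the pose commanded when the call began, along the tool's axes at that moment; what a row does not reach only later rows make up. A row lasts 1/12 s, in which the tool goes at most 41.7 mm and 7.16 degrees, less where a joint would pass 70% of its speed; a pose out of reach is approached as far as the arm can. A call with a gripper value outside its range is refused whole. The fingers move at their own pace and stop on an object; the grip force is fixed at half the most. Time passes only in rows, so rows that repeat a pose let the fingers close. It gives the time, the measured TCP pose, the force and the opening at its end, in the units of the state.
- read_state(): the state, without advancing time (a new reading comes with each control period).
- get_image(name): name is "scene" or "top"; returns (picture, depth): 384x512x3 uint8, blue, green, red; 384x512 float32, mm along the optical axis (not along the pixel's ray), 0 where there is no reading.
- camera_params(name): a dict with "K" (3x3 intrinsics, pixels), "T" (4x4, takes a point from camera to world coordinates). Camera axes: x right, y up, looking along -z (the intrinsics and any distortion apply to the point x, -y, -z); pixel columns grow to the right and rows downward; lengths in mm; the calibration is good to about 2 mm. A picture is of the moment at which its call begins. camera_params takes no time and is no camera call.
- finish_job(): hands the job in, once; it reports no verdict.
The state is a dict: "clock": time; "qpos": joint angles; "qd": joint speeds; "tau": joint torques, N m; "eef_pos": TCP position; "tool_rot": TCP orientation; "force": force on the tool from outside, world axes, zero at the start; "torque": the same for the moment, N m; "width": finger opening in mm.
Only numpy, scipy, OpenCV 4.12 (cv2) and the standard library are available. Lean on these libraries where they do the work, as an engineer would, in place of code of your own. Each camera call takes 0.05 s, during which the arm holds its last target.

## Working session

There is one attempt and no reset: what is moved stays moved. The work goes in short steps, Python scripts to look and compute and a shell command to move; the robot and the scene stay as the last step left them, time stands still between calls to the robot, and variables do not carry over. Pictures are saved under pics/ and viewed, and the job is handed in when it is done.

```bash
mkdir -p pics; python3 - <<'E'
from cell import *
import cv2,numpy as np
for n in ("scene","top"):
    im,d=get_image(n); cv2.imwrite(f"pics/{n}0.png",im); np.save(f"pics/{n}0.npy",d)
    p=camera_params(n); print(n,np.round(p["K"],1).tolist(),np.round(p["T"],3).tolist(),[k for k in p])
print(read_state())
E
```

```text
scene [[417.7, 0.0, 250.1], [0.0, 417.7, 193.5], [0.0, 0.0, 1.0]] [[0.667, -0.513, 0.541, 1083.05], [0.745, 0.437, -0.504, -391.515], [0.022, 0.739, 0.673, 754.682], [0.0, 0.0, 0.0, 1.0]] ['K', 'T']
top [[391.9, 0.0, 251.6], [0.0, 391.9, 189.1], [0.0, 0.0, 1.0]] [[-0.032, 0.975, -0.22, 299.777], [-0.999, -0.031, 0.009, 121.499], [0.001, 0.221, 0.975, 1163.538], [0.0, 0.0, 0.0, 1.0]] ['K', 'T']
{'clock': 0.1, 'qpos': array([ 1.27218228,  0.62924687,  0.03842714,  1.51824279, -0.02699726,
        0.99633191, -0.02001686]), 'qd': array([ 0.00062646, -0.00104691,  0.00126098, -0.00459916,  0.00024534,
       -0.0005104 , -0.00013219]), 'tau': array([ 3.05825612e-03, -5.64536297e+01,  1.23046562e+00, -1.93973762e+01,
        1.12547656e-02,  5.44396884e-03,  5.16266368e-06]), 'eef_pos': array([ 149.94666381, -632.20072661,  403.89293153]), 'tool_rot': array([-3.13988106e+00,  8.57415474e-06,  2.32813514e-01]), 'force': array([ 0.17572342,  1.14281071, -0.0797712 ]), 'torque': array([-0.0258039 , -0.04432551, -0.03736891]), 'width': 85.31253159643256}
```

View pics/scene0.png

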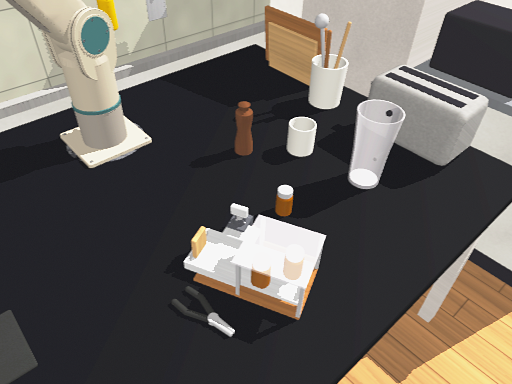

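View pics/top0.png

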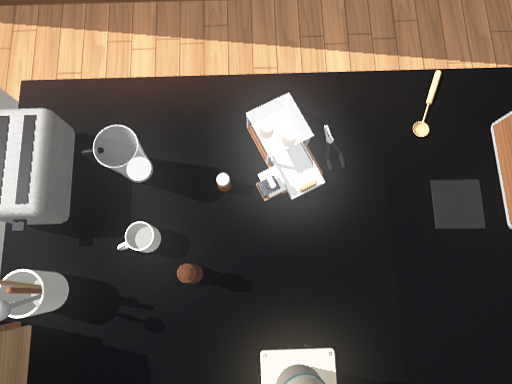

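The scene view shows the rack with its knob at about (239,210) and its tab at (199,242). In the top view the tab is at (307,186) and the knob at about (268,183). I'll zoom in and measure.

```bash
cat > h.py <<'E'
import numpy as np,cv2
from cell import *
def world(n,d,u,v,z=None):
    p=camera_params(n);K,T=p["K"],np.array(p["T"])
    r=np.array([(u-K[0,2])/K[0,0],-(v-K[1,2])/K[1,1],-1.0])
    if z is None: return T[:3,:3]@(r*d)+T[:3,3]
    w=T[:3,:3]@r; return T[:3,3]+w*(z-T[2,3])/w[2]
def proj(n,P):
    p=camera_params(n);K,T=p["K"],np.array(p["T"])
    c=(np.atleast_2d(P)-T[:3,3])@T[:3,:3]
    return np.c_[K[0,0]*c[:,0]/-c[:,2]+K[0,2],K[1,1]*-c[:,1]/-c[:,2]+K[1,2]]
E
python3 - <<'E'
import cv2,numpy as np
im=cv2.imread("pics/scene0.png")[180:320,165:345]; cv2.imwrite("pics/s0c.png",cv2.resize(im,None,fx=4,fy=4,interpolation=cv2.INTER_CUBIC))
im=cv2.imread("pics/top0.png")[85:210,235:355]; cv2.imwrite("pics/t0c.png",cv2.resize(im,None,fx=4.8,fy=4.8,interpolation=cv2.INTER_CUBIC))
E
```

```text
(no output)
```

View pics/s0c.png

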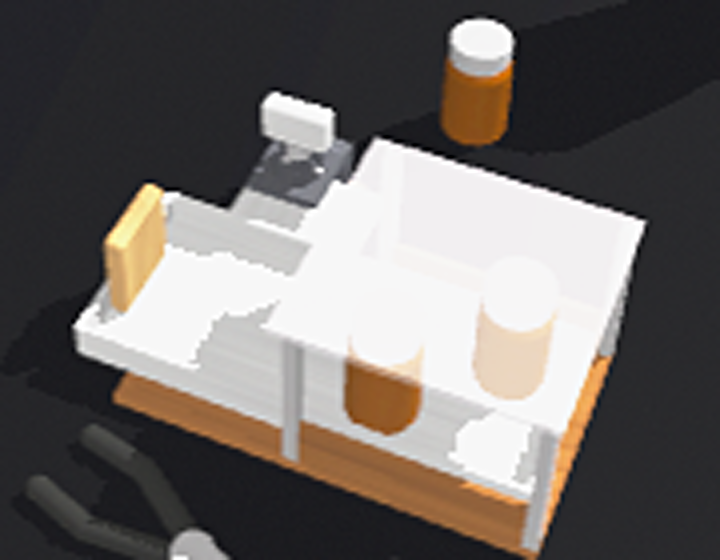

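View pics/t0c.png

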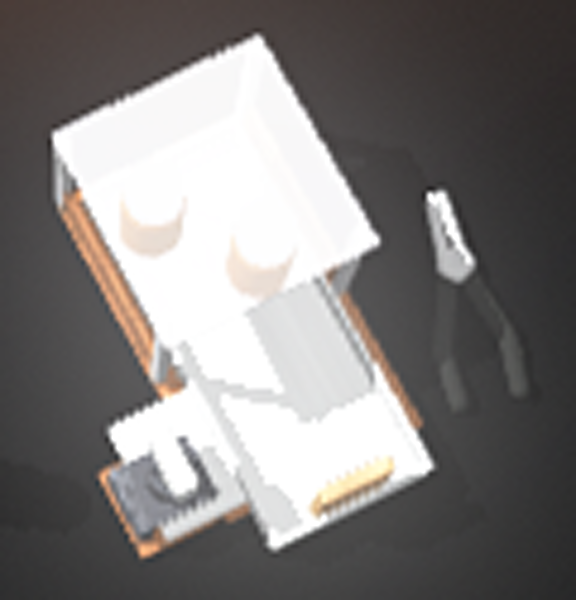

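```bash
python3 - <<'E'
from h import *
from scipy.optimize import least_squares
S=lambda c:((c[0]+.5)/4-.5+165,(c[1]+.5)/4-.5+180)
Tt=lambda c:((c[0]+.5)/4.8-.5+235,(c[1]+.5)/4.8-.5+85)
R={'fl':(-8,71,113),'fr':(-8,-71,113),'bl':(142,71,113),'br':(142,-71,113)}
sc={'fl':(375,138),'bl':(645,220),'fr':(268,330),'br':(560,433)}
tc={'fl':(170,345),'fr':(380,242),'bl':(52,132),'br':(260,35)}
def W(P,q):
    c,s=np.cos(q[2]),np.sin(q[2]);P=np.array(P,float)
    return np.c_[P[:,0]*c-P[:,1]*s+q[0],P[:,0]*s+P[:,1]*c+q[1],P[:,2]]
k=list(R);L=[R[i] for i in k]
us=np.array([S(sc[i]) for i in k]);ut=np.array([Tt(tc[i]) for i in k])
def f(q,w=3):
    r=[]
    P=W(L,q)
    if w&1:r.append((proj('scene',P)-us).ravel())
    if w&2:r.append((proj('top',P)-ut).ravel())
    return np.concatenate(r)
for w in(1,2,3):
    s=least_squares(f,[500,0,0.5],args=(w,));print(w,s.x,np.round(s.fun,1))
q=s.x
np.save('q.npy',q)
for n,o,fac in(("scene",(165,180),4),("top",(235,85),4.8)):
    im=cv2.imread(f"pics/{'s' if n=='scene' else 't'}0c.png")
    def box(x0,x1,y0,y1,z0,z1,col):
        P=[(x,y,z) for z in(z0,z1) for x,y in((x0,y0),(x1,y0),(x1,y1),(x0,y1))]
        u=proj(n,W(P,q));u=((u-o+.5)*fac-.5).astype(int)
        for a,b in[(0,1),(1,2),(2,3),(3,0),(4,5),(5,6),(6,7),(7,4),(0,4),(1,5),(2,6),(3,7)]:cv2.line(im,tuple(map(int,u[a])),tuple(map(int,u[b])),col,1)
    box(-127,-115,-25,25,40,72,(0,0,255));box(-85,-45,88,102,66,92,(255,0,0));box(-8,142,-71,71,110,113,(0,255,0));box(-100,140,-70,70,0,12,(255,0,255))
    cv2.imwrite(f"pics/{n}_ov.png",im)
print(W([(-65,95,79),(-121,0,55),(-65,127,42),(-221,0,55)],q))
d=np.load('pics/scene0.npy');dt=np.load('pics/top0.npy')
for n,dd,u,v in[('scene',d,284,190),('scene',d,301,122),('scene',d,244,103),('scene',d,238,210),('top',dt,223,177),('top',dt,268,180)]:print(n,u,v,world(n,dd[v,u],u,v).round())
E
```

```text
1 [ 6.66032586e+02 -2.38303438e+00  4.44048005e-01] [ 0.  -0.1 -0.6 -0.4 -0.2  0.4  0.8  0. ]
2 [ 6.66029725e+02 -2.13128636e+00  4.40833907e-01] [-0.3  0.2  0.2 -0.1 -0.   0.2  0.1 -0.3]
3 [ 6.66027683e+02 -2.28912674e+00  4.42856698e-01] [ 0.1 -0.1 -0.6 -0.4 -0.2  0.4  0.7  0.  -0.3  0.3  0.3 -0.2 -0.   0.2
  0.1 -0.3]
[[566.58853451  55.69238541  79.        ]
 [556.70040865 -54.14032814  55.        ]
 [552.8758201   84.60538358  42.        ]
 [466.34728936 -96.9925607   55.        ]]
scene 284 190 [582. 188.  76.]
scene 301 122 [396. 449.  72.]
scene 244 103 [320. 286. 163.]
scene 238 210 [571.  49.  89.]
top 223 177 [585. 193.  71.]
top 268 180 [568.  65.  88.]
```

View pics/scene_ov.png

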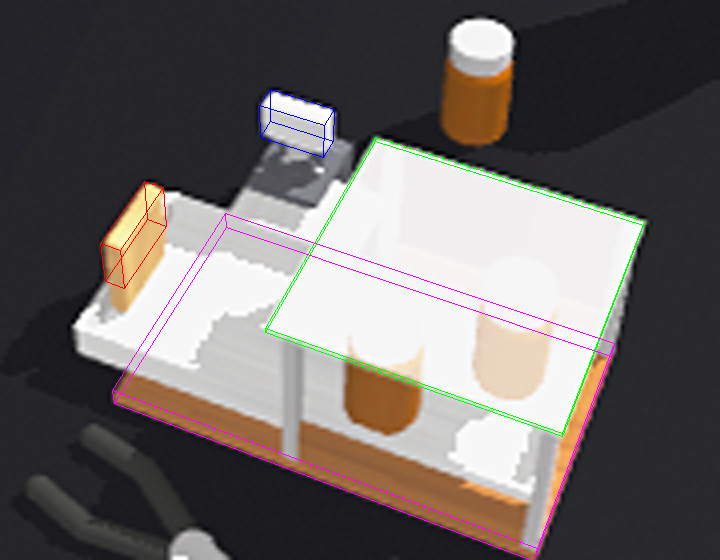

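View pics/top_ov.png

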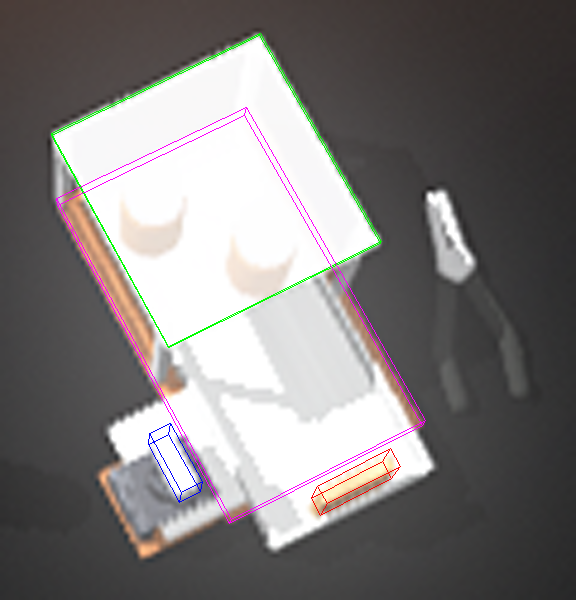

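```bash
cat >> h.py <<'E'
def go(pos,yaw,cur=None):
    s=read_state(); e=np.array(s["eef_pos"]) if cur is None else np.array(cur[:3]); y=s["tool_rot"][2] if cur is None else cur[3]
    d=np.array(pos)-e
    print("state",s["clock"],np.round(s["eef_pos"],1),np.round(s["tool_rot"],4),"F",np.round(s["force"],1),"w",round(s["width"],1))
    print("shift",round(d[0]*np.cos(y)+d[1]*np.sin(y),1),round(d[0]*np.sin(y)-d[1]*np.cos(y),1),round(-d[2],1),"turn",round(-np.degrees((yaw-y+np.pi)%(2*np.pi)-np.pi),2))
E
python3 - <<'E'
from h import *
go([566.6,55.7,404.7],0.4429,[149.978,-632.473,404.713,0.2328])
E
```

```text
state 0.1 [ 149.9 -632.2  403.9] [-3.1399  0.      0.2328] F [ 0.2  1.1 -0.1] w 85.3
shift 564.1 -573.5 0.0 turn -12.04
```

```bash
python3 -m jog '[564.1,-573.5,0,-12.04,85, 564.1,-573.5,0,-12.04,85, 564.1,-573.5,0,-12.04,85, 564.1,-573.5,0,-12.04,85, 564.1,-573.5,0,-12.04,85, 564.1,-573.5,0,-12.04,85, 564.1,-573.5,0,-12.04,85, 564.1,-573.5,0,-12.04,85, 564.1,-573.5,0,-12.04,85, 564.1,-573.5,0,-12.04,85, 564.1,-573.5,0,-12.04,85, 564.1,-573.5,0,-12.04,85, 564.1,-573.5,0,-12.04,85, 564.1,-573.5,0,-12.04,60, 564.1,-573.5,0,-12.04,45, 564.1,-573.5,0,-12.04,45, 564.1,-573.5,0,-12.04,45, 564.1,-573.5,0,-12.04,45, 564.1,-573.5,0,-12.04,45, 564.1,-573.5,0,-12.04,45]'; python3 - <<'E'
from h import *
go([566.6,55.7,300],0.4429)
E
```

```text
clock: 1.77
eef_pos: [568.6, 62.9, 404.5]
tool_rot: [-3.138, -0.004, 0.451]
force: [0.4, 0.5, 0.1]
width: 45.0
state 1.7667 [568.6  62.9 404.5] [-3.1383 -0.0044  0.4508] F [0.4 0.5 0.1] w 45.0
shift -5.0 5.6 104.5 turn 0.45
```

```bash
python3 -m jog '[0,0,40,0,45, 0,0,80,0,45, 0,0,105,0,45, 0,0,105,0,45, 0,0,105,0,45, 0,0,105,0,45]'; python3 - <<'E'
from h import *
im,d=get_image("scene");im2,d2=get_image("top")
cv2.imwrite("pics/a.png",np.vstack([cv2.resize(im[120:260,150:350],None,fx=3,fy=2.1),cv2.resize(im2[110:210,200:343],(600,290))]))
go([566.6,55.7,238],0.4429)
E
```

```text
clock: 2.27
eef_pos: [567.3, 55.7, 301.1]
tool_rot: [3.141, -0.002, 0.443]
force: [0.6, 0.5, 0.4]
width: 45.0
state 2.3667 [567.5  55.7 301.8] [ 3.1404 -0.0039  0.4426] F [-0.3  1.1 -0.2] w 45.3
shift -0.8 -0.4 63.8 turn -0.02
```

View pics/a.png

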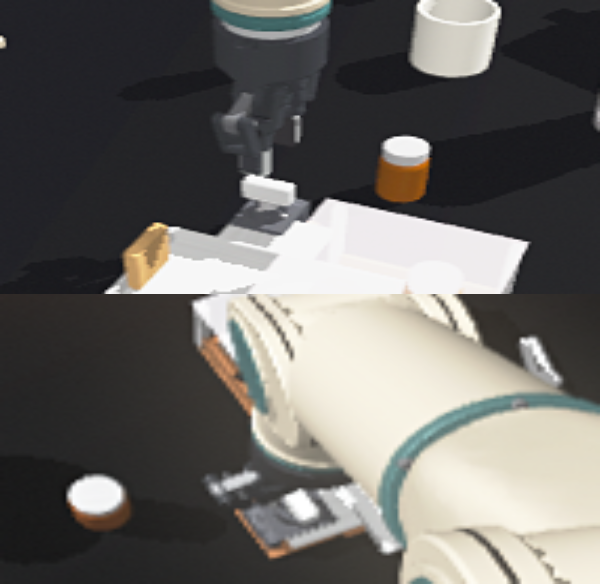

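```bash
python3 -m jog '[0,0,30,0,45, 0,0,50,0,45, -0.5,0,61.5,0,45, -0.5,0,61.5,0,45, -0.5,0,61.5,0,45, -0.5,0,61.5,0,45, -0.5,0,61.5,0,45]'; python3 - <<'E'
from h import *
im,d=get_image("scene")
cv2.imwrite("pics/b.png",cv2.resize(im[140:280,170:320],(750,600)))
go([566.6,55.7,238],0.4429)
E
```

```text
clock: 2.95
eef_pos: [566.8, 55.6, 239.7]
tool_rot: [3.141, -0.003, 0.443]
force: [0.1, -1.1, 0.4]
width: 45.0
state 3.0 [566.7  55.5 239.5] [ 3.1408e+00 -2.4000e-03  4.4280e-01] F [-0.2 -0.2 -0.3] w 44.8
shift -0.0 -0.2 1.5 turn -0.0
```

View pics/b.png

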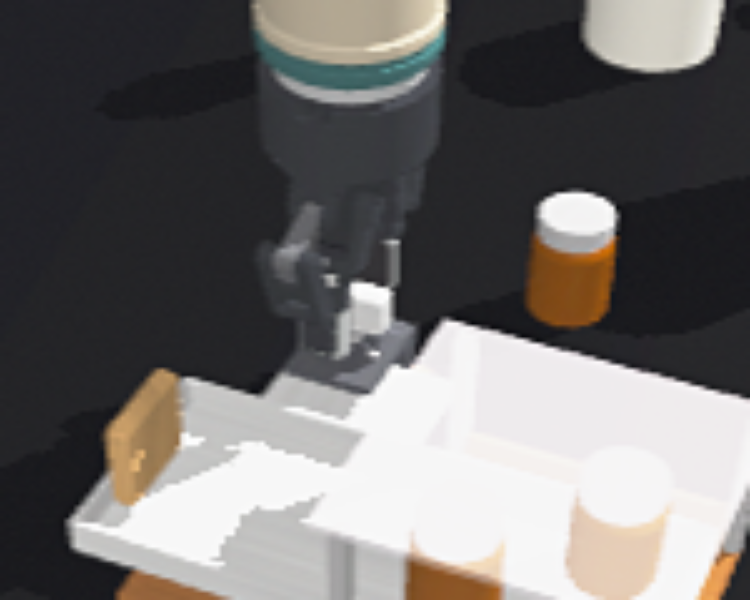

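The pads straddle the bar at about (365,310) in the crop. Next I close the fingers.

```bash
python3 -m jog '[0,0,0.5,0,0, 0,0,0.5,0,0, 0,0,0.5,0,0, 0,0,0.5,0,0, 0,0,0.5,0,0, 0,0,0.5,0,0, 0,0,0.5,0,0]'; python3 -c "
from h import *
go([566.6,55.7,238],0.4429)"
```

```text
clock: 3.58
eef_pos: [566.1, 56.0, 238.3]
tool_rot: [-3.141, -0.0, 0.443]
force: [-1.7, 2.5, 6.3]
width: 13.1
state 3.5833 [566.1  56.  238.3] [-3.1411e+00 -5.0000e-04  4.4330e-01] F [-1.7  2.5  6.3] w 13.1
shift 0.4 0.5 0.3 turn 0.02
```

```bash
python3 -m jog '[0,0,-4,0,0, 0,0,-8,0,0, 0,0,-12,0,0, 0,0,-15,0,0, 0,0,-15,0,0, 0,0,-15,0,0, 0,0,-15,0,0, 0,0,-15,0,0]'; python3 -c "
from h import *
go([566.6,55.7,253.5],0.4429)"
```

```text
clock: 4.25
eef_pos: [566.0, 55.8, 252.4]
tool_rot: [-3.141, 0.0, 0.443]
force: [0.9, 3.8, -9.1]
width: 13.2
state 4.25 [566.   55.8 252.4] [-3.141e+00  1.000e-04  4.432e-01] F [ 0.9  3.8 -9.1] w 13.2
shift 0.4 0.4 -1.1 turn 0.02
```

```bash
python3 -m jog '[0,0,-0.8,-3,0, 0,0,-0.8,-8,0, 0,0,-0.8,-14,0, 0,0,-0.8,-20,0, 0,0,-0.8,-26,0, 0,0,-0.8,-32,0, 0,0,-0.8,-38,0, 0,0,-0.8,-44,0, 0,0,-0.8,-50,0, 0,0,-0.8,-56,0, 0,0,-0.8,-62,0, 0,0,-0.8,-67,0, 0,0,-0.8,-70,0, 0,0,-0.8,-70,0, 0,0,-0.8,-70,0, 0,0,-0.8,-70,0, 0,0,-0.8,-70,0]'; python3 - <<'E'
from h import *
im,d=get_image("scene")
cv2.imwrite("pics/c.png",cv2.resize(im[140:280,170:320],(750,600)))
go([566.6,55.7,246],1.663); print(read_state()["torque"])
E
```

```text
clock: 5.67
eef_pos: [565.8, 56.0, 253.1]
tool_rot: [-3.141, -0.001, 1.665]
force: [0.8, 4.8, -10.6]
width: 13.0
state 5.7167 [565.8  56.  253.1] [-3.1413e+00 -1.2000e-03  1.6650e+00] F [ 0.4  4.9 -9.4] w 13.0
shift -0.4 0.7 7.1 turn 0.12
[ 1.15402744e+00 -2.88879005e-01 -3.46658389e-04]
```

View pics/c.png

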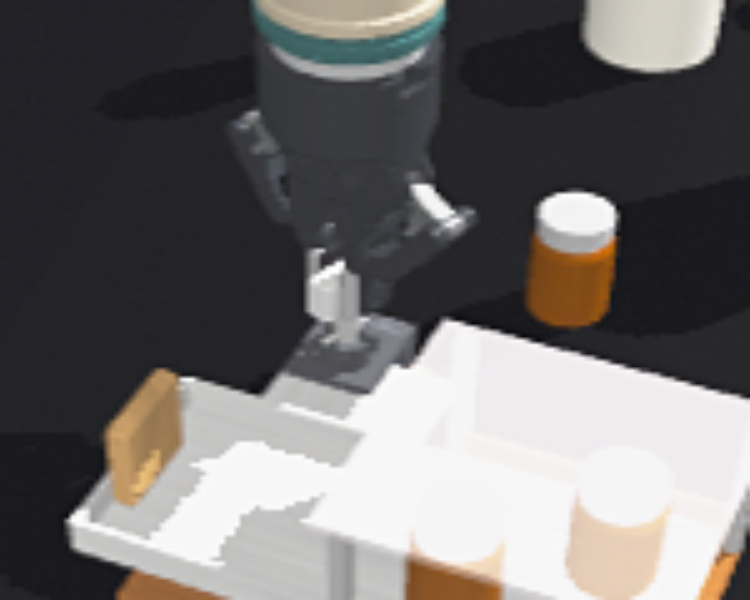

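The knob is up about 14.8 mm and turned 70°. Next I lower it into the notch and watch the force.

```bash
python3 -m jog '[0,0,2,0,0, 0,0,4,0,0, 0,0,6,0,0, 0,0,7,0,0, 0,0,7,0,0, 0,0,7,0,0, 0,0,7,0,0]'; python3 -c "
from h import *
go([566.6,55.7,246],1.663)"
```

```text
clock: 6.3
eef_pos: [565.8, 56.1, 246.7]
tool_rot: [-3.142, -0.001, 1.665]
force: [-2.0, 5.3, -4.2]
width: 13.4
state 6.3 [565.8  56.1 246.7] [-3.1415e+00 -7.0000e-04  1.6650e+00] F [-2.   5.3 -4.2] w 13.4
shift -0.4 0.7 0.7 turn 0.12
```

```bash
python3 -m jog '[0,0,0,0,20, 0,0,0,0,30, 0,0,0,0,40, 0,0,0,0,40, 0,0,-15,0,40, 0,0,-40,0,40, 0,0,-75,0,40, 0,0,-95,0,40, 0,0,-95,0,40, 0,0,-95,0,40]'; python3 - <<'E'
from h import *
im,d=get_image("scene")
cv2.imwrite("pics/d.png",cv2.resize(im[140:280,170:320],(750,600)))
m=(d>0)
# knob points: around rest
vs,us=np.mgrid[200:222,225:255]
P=np.array([world("scene",d[v,u],u,v) for u,v in zip(us.ravel(),vs.ravel())])
k=P[(P[:,2]>62)&(np.hypot(P[:,0]-566,P[:,1]-56)<28)]
print(len(k),k.min(0).round(1),k.max(0).round(1), np.percentile(k[:,2],95))
t=k[k[:,2]>k[:,2].max()-4][:,:2]; c=t-t.mean(0); w,V=np.linalg.eigh(c.T@c); print(t.mean(0),np.degrees(np.arctan2(V[1,1],V[0,1]))%180-25.37)
go([556.7,-54.1,300],2.0137)
E
```

```text
clock: 7.13
eef_pos: [566.5, 55.0, 342.9]
tool_rot: [3.139, 0.001, 1.664]
force: [0.7, 0.7, -1.1]
width: 40.1
193 [560.6  35.6  62.1] [576.4  76.8 102.8] 101.08945757600603
[567.21108636  55.60192265] 67.74980858183127
state 7.1833 [566.   54.8 341.6] [3.1414e+00 1.0000e-03 1.6639e+00] F [-0.2  0.1 -0.4] w 40.1
shift -107.6 -19.4 41.6 turn -20.04
```

View pics/d.png

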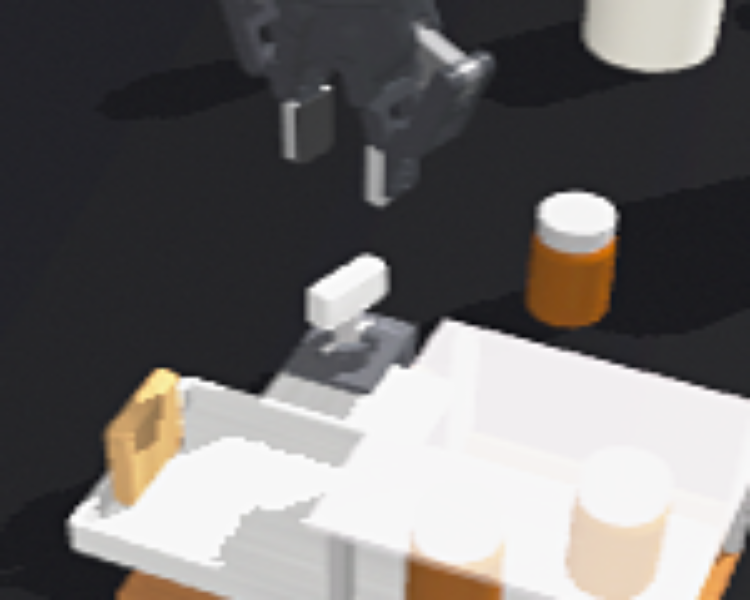

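The knob stands free: it is turned about 68–70°, and its top at about 101 mm means a lift of about 8.6 mm, so it rests in the notch. Next is the tab.

```bash
python3 -m jog '[-35,-6,10,-6,40, -70,-13,30,-13,40, -107.6,-19.4,41.6,-20,40, -107.6,-19.4,41.6,-20,40, -107.6,-19.4,41.6,-20,40, -107.6,-19.4,41.6,-20,40, -107.6,-19.4,41.6,-20,40]'; python3 -c "
from h import *
go([556.7,-54.1,212],2.0137)"
```

```text
clock: 7.77
eef_pos: [556.9, -52.1, 299.7]
tool_rot: [3.141, -0.001, 2.015]
force: [0.4, 0.9, -0.2]
width: 40.0
state 7.7667 [556.9 -52.1 299.7] [ 3.1414e+00 -1.2000e-03  2.0150e+00] F [ 0.4  0.9 -0.2] w 40.0
shift -1.7 -1.1 87.7 turn 0.08
```

```bash
python3 -m jog '[0,0,35,0,40, 0,0,65,0,40, -0.5,-0.5,80,0,40, -0.5,-0.5,87.7,0,40, -0.5,-0.5,87.7,0,40, -0.5,-0.5,87.7,0,40, -0.5,-0.5,87.7,0,40]'; python3 - <<'E'
from h import *
im,d=get_image("scene")
cv2.imwrite("pics/e.png",cv2.resize(im[140:280,170:320],(750,600)))
go([556.7,-54.1,212],2.0137)
E
```

```text
clock: 8.35
eef_pos: [557.4, -53.4, 213.5]
tool_rot: [3.139, 0.001, 2.015]
force: [-0.0, 0.3, -0.1]
width: 40.3
state 8.4 [557.4 -53.6 213.6] [3.1392e+00 1.1000e-03 2.0142e+00] F [-0.4  0.5 -0.3] w 39.8
shift -0.1 -0.8 1.6 turn 0.03
```

View pics/e.png

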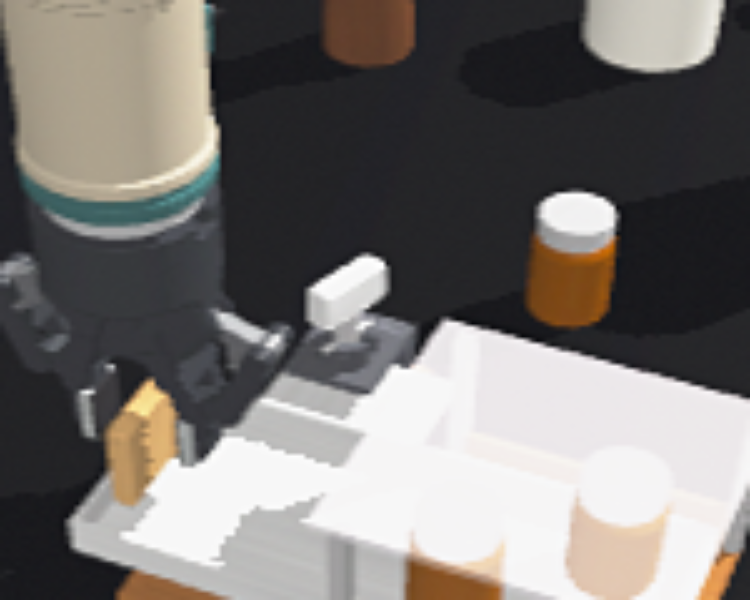

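The pads straddle the tab, so I close the fingers.

```bash
python3 -m jog '[0,-0.3,0.5,0,0, 0,-0.3,0.5,0,0, 0,-0.3,0.5,0,0, 0,-0.3,0.5,0,0, 0,-0.3,0.5,0,0, 0,-0.3,0.5,0,0, 0,-0.3,0.5,0,0]'; python3 -c "
from h import *
go([556.7,-54.1,212],2.0137)"
```

```text
clock: 8.98
eef_pos: [556.1, -54.6, 212.6]
tool_rot: [-3.141, 0.001, 2.013]
force: [-1.5, 0.1, 5.3]
width: 11.5
state 8.9833 [556.1 -54.6 212.6] [-3.1411e+00  8.0000e-04  2.0131e+00] F [-1.5  0.1  5.3] w 11.5
shift 0.2 0.7 0.6 turn -0.03
```

```bash
python3 -m jog '[0,-0.5,0,0,0, 0,-1.2,0,0,0, 0,-2.2,0,0,0, 0,-3.5,0,0,0, 0,-5,0,0,0, 0,-6.8,0,0,0, 0,-8.8,0,0,0, 0,-11,0,0,0, 0,-13.3,0,0,0, 0,-15.7,0,0,0, 0,-18.2,0,0,0, 0,-20.8,0,0,0, 0,-23.5,0,0,0, 0,-26.3,0,0,0, 0,-29.1,0,0,0, 0,-31.9,0,0,0, 0,-34.7,0,0,0, 0,-37.5,0,0,0, 0,-40.3,0,0,0, 0,-43,0,0,0]'; python3 -c "
from h import *
go([465.9,-97.4,212.5],2.0137)"
```

```text
clock: 10.65
eef_pos: [518.4, -72.4, 212.5]
tool_rot: [3.138, 0.001, 2.014]
force: [2.0, 2.1, 6.1]
width: 11.3
state 10.65 [518.4 -72.4 212.5] [3.1385e+00 9.0000e-04 2.0137e+00] F [2.  2.1 6.1] w 11.3
shift -0.0 -58.2 0.0 turn 0.0
```

```bash
python3 -m jog '[0,-2.8,0,0,0, 0,-5.6,0,0,0, 0,-8.4,0,0,0, 0,-11.2,0,0,0, 0,-14,0,0,0, 0,-16.8,0,0,0, 0,-19.6,0,0,0, 0,-22.4,0,0,0, 0,-25.2,0,0,0, 0,-28,0,0,0, 0,-30.8,0,0,0, 0,-33.6,0,0,0, 0,-36.4,0,0,0, 0,-39.2,0,0,0, 0,-42,0,0,0, 0,-44.6,0,0,0, 0,-47,0,0,0, 0,-49.2,0,0,0, 0,-51.2,0,0,0, 0,-53,0,0,0]'; python3 -c "
from h import *
go([465.9,-97.4,212.5],2.0137)"
```

```text
clock: 12.32
eef_pos: [470.6, -95.1, 212.5]
tool_rot: [3.138, 0.001, 2.014]
force: [1.2, 1.6, 8.4]
width: 11.2
state 12.3167 [470.6 -95.1 212.5] [3.1384e+00 1.0000e-03 2.0139e+00] F [1.2 1.6 8.4] w 11.2
shift -0.1 -5.2 0.0 turn 0.01
```

```bash
python3 -m jog '[0,-1.2,0,0,0, 0,-2.3,0,0,0, 0,-3.3,0,0,0, 0,-4.2,0,0,0, 0,-5,0,0,0, 0,-5.7,0,0,0, 0,-6.3,0,0,0, 0,-6.8,0,0,0, 0,-6.8,0,0,0, 0,-6.8,0,0,0, 0,-6.8,0,0,0]'; python3 -c "
from h import *
go([465.9,-97.4,212.5],2.0137)"
```

```text
clock: 13.23
eef_pos: [465.0, -97.7, 212.5]
tool_rot: [3.137, 0.001, 2.014]
force: [2.2, 1.1, 7.9]
width: 11.0
state 13.2333 [465.  -97.7 212.5] [3.1371e+00 9.0000e-04 2.0142e+00] F [2.2 1.1 7.9] w 11.0
shift -0.1 0.9 0.0 turn 0.03
```

```bash
python3 -m jog '[0,-0.8,0,0,0, 0,-1.6,0,0,0, 0,-2.4,0,0,0, 0,-3,0,0,0, 0,-3,0,0,0, 0,-3,0,0,0]'; python3 -c "
from h import *
go([465.9,-97.4,212.5],2.0137)"
```

```text
clock: 13.73
eef_pos: [464.2, -98.1, 212.6]
tool_rot: [3.132, 0.001, 2.015]
force: [7.7, 3.2, 0.7]
width: 11.4
state 13.7333 [464.2 -98.1 212.6] [3.1317e+00 8.0000e-04 2.0152e+00] F [7.7 3.2 0.7] w 11.4
shift -0.1 1.8 0.1 turn 0.09
```

The force rose to 8 N after about 101 mm of travel, so the tray is at its stop. I release and go up.

```bash
python3 -m jog '[0,1,0,0,11, 0,1,0,0,16, 0,1,0,0,26, 0,1,0,0,40, 0,1,0,0,40, 0,1,0,0,40, 0,1,-15,0,40, 0,1,-40,0,40, 0,1,-80,0,40, 0,1,-120,0,40, 0,1,-160,0,40, 0,1,-180,0,40, 0,1,-180,0,40]'; python3 - <<'E'
from h import *
im,d=get_image("scene");i2,d2=get_image("top")
cv2.imwrite("pics/f.png",cv2.resize(im[160:320,150:350],(750,600)))
cv2.imwrite("pics/f2.png",i2)
q=np.load('q.npy');c,s=np.cos(q[2]),np.sin(q[2])
go([465.9,-97.4,400],2.0137)
vs,us=np.mgrid[190:300,150:300]
P=np.array([world("scene",d[v,u],u,v) for u,v in zip(us.ravel(),vs.ravel())])
L=np.c_[(P[:,0]-q[0])*c+(P[:,1]-q[1])*s,-(P[:,0]-q[0])*s+(P[:,1]-q[1])*c,P[:,2]]
t=L[(L[:,2]>45)&(L[:,2]<80)&(abs(L[:,1])<35)&(L[:,0]<-90)]
print(len(t),t.min(0).round(1),t.max(0).round(1),np.median(t,0).round(1))
k=L[(L[:,2]>62)&(np.hypot(L[:,0]+65,L[:,1]-95)<28)];print(k.min(0),k.max(0))
np.save('pics/L.npy',L)
E
```

```text
clock: 14.82
eef_pos: [462.8, -99.1, 395.8]
tool_rot: [3.135, 0.005, 2.013]
force: [-0.2, 0.5, -1.6]
width: 40.3
state 14.9167 [461.3 -99.6 392. ] [3.1414e+00 1.3000e-03 2.0128e+00] F [-0.3 -0.  -0.4] w 40.4
shift 0.0 5.1 -8.0 turn -0.05Traceback (most recent call last):
  File "<stdin>", line 8, in <module>
  File "h.py", line 4, in world
    p=camera_params(n);K,T=p["K"],np.array(p["T"])
ValueError: time passes only in moves, steps and waits
```

View pics/f.png

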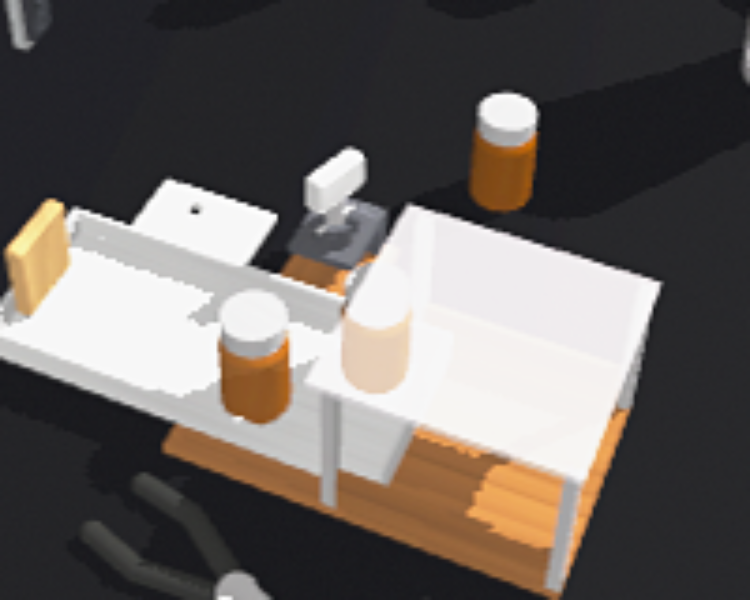

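View pics/f2.png

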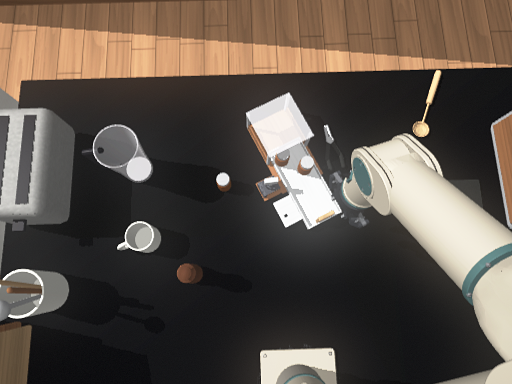

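The tray is out, both jars are standing, and the knob is still retracted. I'll measure the travel with an overlay.

```bash
python3 - <<'E'
from h import *
im,d=get_image("scene"); p=camera_params("scene");K,T=np.array(p["K"]),np.array(p["T"])
v,u=np.mgrid[150:310,140:340]; z=d[150:310,140:340]
P=np.stack([(u-K[0,2])/K[0,0]*z,-(v-K[1,2])/K[1,1]*z,-z],-1).reshape(-1,3)@T[:3,:3].T+T[:3,3]
q=np.load('q.npy');c,s=np.cos(q[2]),np.sin(q[2])
L=np.c_[(P[:,0]-q[0])*c+(P[:,1]-q[1])*s,-(P[:,0]-q[0])*s+(P[:,1]-q[1])*c,P[:,2]]
t=L[(L[:,2]>68)&(L[:,2]<80)&(abs(L[:,1])<35)&(L[:,0]<-190)]
print("tab",len(t),t.min(0).round(1),t.max(0).round(1),np.median(t,0).round(1))
k=L[(L[:,2]>62)&(np.hypot(L[:,0]+65,L[:,1]-95)<28)];print("knob",k.min(0),k.max(0))
s0=np.load('pics/scene0.npy');z=s0[150:310,140:340]
P=np.stack([(u-K[0,2])/K[0,0]*z,-(v-K[1,2])/K[1,1]*z,-z],-1).reshape(-1,3)@T[:3,:3].T+T[:3,3]
L=np.c_[(P[:,0]-q[0])*c+(P[:,1]-q[1])*np.sin(q[2]),-(P[:,0]-q[0])*np.sin(q[2])+(P[:,1]-q[1])*c,P[:,2]]
t=L[(L[:,2]>68)&(L[:,2]<80)&(abs(L[:,1])<35)&(L[:,0]<-100)]
print("tab before",len(t),t.min(0).round(1),t.max(0).round(1),np.median(t,0).round(1))
print({k:np.round(x,2) for k,x in read_state().items() if k in("clock","qd","force","eef_pos")})
E
```

```text
tab 90 [-226.2  -23.9   68.1] [-213.8   25.5   74.7] [-218.8   -0.8   71.4]
knob [-75.33200277  74.48834943  62.2674796 ] [-52.30675161 113.35598728 101.63792828]
tab before 94 [-125.5  -24.3   68. ] [-113.8   25.1   74.8] [-119.3   -1.1   71.3]
{'clock': np.float64(14.97), 'qd': array([-0.01,  0.02,  0.01,  0.01,  0.  ,  0.  ,  0.  ]), 'eef_pos': array([460.97, -99.58, 391.07]), 'force': array([-0.51,  0.38, -0.75])}
```

```bash
python3 -m jog '[0,0,0,0,40, 0,0,0,0,40, 0,0,0,0,40, 0,0,0,0,40]'; python3 -c "
from cell import *
print(finish_job())"
```

```text
clock: 15.3
eef_pos: [461.6, -99.1, 390.9]
tool_rot: [-3.14, -0.001, 2.014]
force: [-0.2, 0.1, 0.4]
width: 40.0
the job is handed in; nothing more can be done
None
```

I handed the job in at 15.3 s: the knob is parked in its rest notch and the tray is slid all the way out.

- **Knob:** I lifted it about 14.8 mm, twisted it 70° counter-clockwise, lowered it into the notch and let go. The camera check before moving the tray measured a turn of about 68°. The last check put the knob's top at about 101 mm, a lift of roughly 9 mm, so it is still retracted on its own.
- **Tray:** I pulled it by the wooden tab until the force rose to about 8 N, which I took as the stop. The gripper had travelled about 101 mm. Depth readings of the tab before and after gave 99.5–100.7 mm. These agree to about 1 mm, within the stated 1 mm of play and 2 mm calibration.
- **Jars and other objects:** The last pictures show both jars upright in the tray. The third jar, pliers, blender container, mug and pepper mill look unmoved; I checked those by eye, not by measurement.
- **Arm:** It is well above the rack with the fingers open, and the external force reads about zero.

One script stopped with an error while working out camera positions. The arm was not affected, and I redid the measurement. No check failed.

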